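# Load the router-bit rack in order of use

## Task

The four router-bit tubes stand in the grey tray in their order of use, from the robot's left (first) to its right (last). Move them all into the brown wooden rack in that order, counting from the rack's white end: the leftmost tube goes in the pocket beside the white end, the next one in the next pocket, and so on. Turn each tube so that its tongue drops into the pocket's notch and it stands fully home and upright, and do not tip any tube over.

Things in the scene. Friction and masses are not known exactly. Their poses are not given: they have to be found in the camera images.
- tube_red: Loose red router-bit tube, 0.1 kg, 84 mm tall, upright. Red foot 36 mm across, 14 high, with a tongue 10 mm wide, 14 high, reaching 28 mm from the axis towards its own -x; clear stem 22 mm across; red cap 26 mm across at 56-84 mm height: grip there. Origin: centre of underside, z up. Starts in a tray cell, underside 4 mm above the bench, turned up to 1 rad either way.
- tube_yellow: Loose yellow router-bit tube, 0.1 kg, 84 mm tall, upright. Yellow foot 36 mm across, 14 high, with a tongue 10 mm wide, 14 high, reaching 28 mm from the axis towards its own -x; clear stem 22 mm across; yellow cap 26 mm across at 56-84 mm height: grip there. Origin: centre of underside, z up. Starts in a tray cell, underside 4 mm above the bench, turned up to 1 rad either way.
- tube_blue: Loose blue router-bit tube, 0.1 kg, 84 mm tall, upright. Blue foot 36 mm across, 14 high, with a tongue 10 mm wide, 14 high, reaching 28 mm from the axis towards its own -x; clear stem 22 mm across; blue cap 26 mm across at 56-84 mm height: grip there. Origin: centre of underside, z up. Starts in a tray cell, underside 4 mm above the bench, turned up to 1 rad either way.
- tube_green: Loose green router-bit tube, 0.1 kg, 84 mm tall, upright. Green foot 36 mm across, 14 high, with a tongue 10 mm wide, 14 high, reaching 28 mm from the axis towards its own -x; clear stem 22 mm across; green cap 26 mm across at 56-84 mm height: grip there. Origin: centre of underside, z up. Starts in a tray cell, underside 4 mm above the bench, turned up to 1 rad either way.
- tag_red: Red label block 14 x 44 x 18 mm, fixed at the robot-side edge of the grey tray, at the cell where the red tube starts; it stays there. Origin: centre of underside. Own +y: along the row, to the robot's left; cell centre 45 mm along own +x. Tray: fixed, 74 x 268 mm, walls 16 high, floor 4 thick, four cells 66 mm apart in any colour order; left or right of the robot.
- tag_yellow: Yellow label block 14 x 44 x 18 mm, fixed at the robot-side edge of the grey tray, at the cell where the yellow tube starts; it stays there. Origin: centre of underside. Own +y: along the row, to the robot's left; cell centre 45 mm along own +x. Tray: fixed, 74 x 268 mm, walls 16 high, floor 4 thick, four cells 66 mm apart in any colour order; left or right of the robot.
- tag_blue: Blue label block 14 x 44 x 18 mm, fixed at the robot-side edge of the grey tray, at the cell where the blue tube starts; it stays there. Origin: centre of underside. Own +y: along the row, to the robot's left; cell centre 45 mm along own +x. Tray: fixed, 74 x 268 mm, walls 16 high, floor 4 thick, four cells 66 mm apart in any colour order; left or right of the robot.
- tag_green: Green label block 14 x 44 x 18 mm, fixed at the robot-side edge of the grey tray, at the cell where the green tube starts; it stays there. Origin: centre of underside. Own +y: along the row, to the robot's left; cell centre 45 mm along own +x. Tray: fixed, 74 x 268 mm, walls 16 high, floor 4 thick, four cells 66 mm apart in any colour order; left or right of the robot.
- rack: Fixed brown wooden rack 71 x 264 x 20 mm, from 40 mm in front (-x) to 31 mm behind its origin. Origin: underside level, middle of the row of pockets. Pockets at own x=0, y=-99, -33, 33, 99 mm: octagons 46 mm across flats, each with a notch 18 mm wide reaching 34 mm from its centre to the rack's -x (robot side), for the tongue. Black pocket floor 5 mm above the bench (a seated tube's underside).
- white_end: White end block of the rack, 74 x 16 x 24 mm, fixed against one end of it (140 mm from the rack's origin along its +y or its -y, differing at every start); the other end has a like block in black. Marks the rack's first place. Origin: centre of its underside.
Things that resemble listed ones, but are neither listed nor needed, are in the scene too. Several things have the shape of the white_end; the one meant has the colours described above.

How it is judged:
By the outcome, as a careful person would: the job done as asked, in the order asked, and still so for the second after the job is handed in, with the robot touching nothing.
It also fails if it takes over 99 s, if anything falls off the work surface, if the arm or the gripper's body presses on something with over 40 N, if the wrist force passes 120 N, or if a joint passes its speed limit or range.

## Robot

A 6-joint arm with a two-finger parallel gripper is mounted at the origin on the work surface. World frame = base frame: x ahead of the robot, y to its left, z up, the work surface at z = 0. Lengths are in mm, angles in rad, forces in N, time in s.
With the tool pointing down it reaches from about 400 to 925 mm from the base axis. Payload 12.5 kg.
Tool frame: the origin (TCP) lies on the centre line of the jaws, within the pads' length; the fingertips stand 17 mm ahead of it and the grasp point (between the pads) lies 2 mm behind it; z points along the fingers, y is the line along which they close (so a half turn about z gives the same grasp; the last joint's range is limited). The gripper opens to 95 mm and grips with 3 to 60 N. Pads are 20 mm wide; open, the fingers measure 119 mm over their backs; the gripper's body (75 mm by 180 mm) begins 59 mm behind the grasp point.
Start: joints at [-1.252, 0.491, 1.559, -0, 1.092, -0.106], TCP at [257.61, -569.457, 231.661] pointing down, gripper open.
Joint ranges: [-3.1, 3.1], [-0.84, 2.19], [0.05, 2.79], [-1.13, 4.28], [0.06, 2.93], [-2.69, 2.69]. Speed limits (rad/s): [2.22, 2.22, 2.79, 3.14, 3.14, 3.14].

## Interface

Orientations are given as [roll, pitch, yaw] about the fixed x, y, z axes, in that order (R = Rz(yaw) Ry(pitch) Rx(roll)).
In Python, from cell import env gives the robot as it stands.
- The arm moves only by the tool drive_tool, never from a script. Its argument "deltas" is text: rows parted by semicolons, each of 4 numbers parted by spaces: the shift along the world's x, y, z normalised to -1 to 1, where 1 is 100 mm, then the turn about the world's z normalised to -1 to 1, where 1 is 180 degrees. A call has 1 to 10 rows; each row shifts and turns the commanded pose from where the row before left it; what a row does not reach is not made up. A row lasts 1/12 s, in which the tool goes at most 41.7 mm and 7.16 degrees, less where a joint would pass 70% of its speed; a pose out of reach is approached as far as the arm can. A call with a number of a shift or a turn outside -1 to 1 is refused whole. A call with a gripper value outside its range is refused whole. "gripper" is the closure, from 0 (fully open) to 1 (shut), set as the call begins (left out, the last holds). The fingers move at their own pace and stop on an object; the grip force is fixed at half the most. Time passes only in rows, so rows that do not move let the fingers close. It gives the time, the measured TCP pose, the force, the opening and the grip force at its end, in the units of the state.
- env.state(): the state, without advancing time (a new reading comes with each control period).
- env.read_camera(name): name is "side" or "top"; returns (picture, depth): 480x640x3 uint8, red, green, blue; 480x640 float32, mm along the optical axis (not along the pixel's ray), 0 where there is no reading.
- env.camera_params(name): a dict with "mtx" (3x3 intrinsics, pixels), "k1" (the pictures are not rectified: a ray, as slopes to the right and down, at radius r is drawn at 1 + k1 r^2 times it, then the intrinsics apply), "camera_from_world" (4x4, takes a point from world to camera coordinates). Camera axes: x right, y down, z forward; pixel columns grow to the right and rows downward; lengths in mm; the calibration is good to about 2 mm. A picture is of the moment at which its call begins. camera_params takes no time and is no camera call.
- env.job_done(): hands the job in; it is judged then, once.
The state is a dict: "t": time; "joints": joint angles; "qvel": joint speeds; "tau": joint torques, N m; "eef_pos": TCP position; "tcp_rot": TCP orientation; "ft_force": force on the tool from outside, world axes, zero at the start; "moment": the same for the moment, N m; "opening": opening from 0.0 (shut) to 1.0 (fully open); "grip_force": force on a finger pad.
Only numpy, scipy, OpenCV 4.12 (cv2) and the standard library are available. Lean on these libraries where they do the work, as an engineer would, in place of code of your own. Each camera call takes 0.05 s, during which the arm holds its last target. There are 200 camera calls.

## Working session

There is one attempt and no reset: what is moved stays moved. The work goes in short steps, Python scripts to look and compute and a tool call to move; the robot and the scene stay as the last step left them, time stands still between calls to the robot, and variables do not carry over. Pictures are saved under pics/ and viewed, at most 14 in all, crops included, and the job is handed in when it is done.

Besides the shell and the picture viewer there is one more tool, called after ">>>" as a command line: name --argument value ..., lists and objects as JSON in quotes. drive_tool: Moves the arm, as the interface text tells. Its arguments: {"type":"object","properties":{"deltas":{"type":"string"},"gripper":{"type":"number"}},"required":["deltas"]}

```bash
ls; mkdir -p pics
python3 - <<'E'
from cell import env
import cv2,numpy as np
for n in("top","side"):
    p,d=env.read_camera(n); np.savez(f"{n}0.npz",p=p,d=d); cv2.imwrite(f"pics/{n}0.png",p[:,:,::-1])
    c=env.camera_params(n); print(n,c)
s=env.state();print(s)
E
```

```text
pics
top {'mtx': array([[455.96236434,   0.        , 321.4659807 ],
       [  0.        , 455.96236434, 237.39341306],
       [  0.        ,   0.        ,   1.        ]]), 'k1': 0.011246450665115261, 'camera_from_world': array([[ 7.98168059e-03, -9.99919842e-01, -9.82861588e-03,
         5.84646197e+00],
       [-9.93848313e-01, -6.84669287e-03, -1.10538019e-01,
         5.80000839e+02],
       [ 1.10461865e-01,  1.06504325e-02, -9.93823297e-01,
         9.62786534e+02],
       [ 0.00000000e+00,  0.00000000e+00,  0.00000000e+00,
         1.00000000e+00]])}
side {'mtx': array([[502.80587663,   0.        , 320.84572644],
       [  0.        , 502.80587663, 242.92661039],
       [  0.        ,   0.        ,   1.        ]]), 'k1': -0.1068646338221627, 'camera_from_world': array([[-9.49064095e-01, -3.14611637e-01,  1.72296732e-02,
         5.26520495e+02],
       [-2.10090852e-01,  5.91116631e-01, -7.78744478e-01,
         1.53638690e+02],
       [ 2.34817329e-01, -7.42698220e-01, -6.27104598e-01,
         7.47195405e+02],
       [ 0.00000000e+00,  0.00000000e+00,  0.00000000e+00,
         1.00000000e+00]])}
{'t': 0.1, 'joints': array([-1.25159106e+00,  4.91483997e-01,  1.55937598e+00, -1.89340097e-05,
        1.09169492e+00, -1.05611593e-01]), 'qvel': array([ 0.00050332, -0.00044918,  0.00073719, -0.00040161, -0.00103819,
        0.00090291]), 'tau': array([ 2.69708886e-03, -6.13622832e+01, -2.58603501e+01,  6.94424473e-02,
        4.70673025e-02, -3.74904766e-05]), 'eef_pos': array([ 257.54590563, -569.25881423,  231.13398441]), 'tcp_rot': array([-3.14063400e+00, -8.47346625e-05,  4.24825552e-01]), 'ft_force': array([ 0.19866084, -0.20717881, -0.13681477]), 'moment': array([ 0.01015673,  0.03035918, -0.03785986]), 'grip_force': 0.0, 'opening': 1.00021276900032}
```

View pics/top0.png

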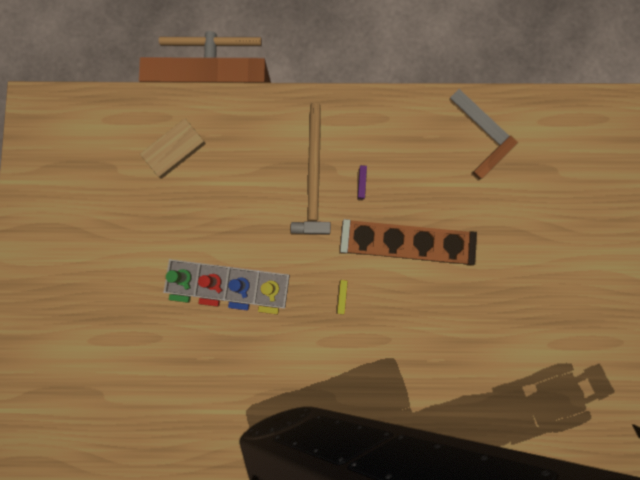

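View pics/side0.png

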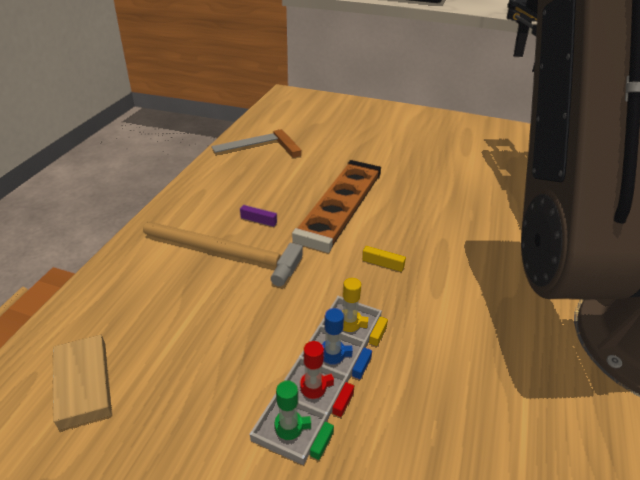

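The top view shows the tray holding green (178,277), red (209,283), blue (238,287) and yellow (269,289), left to right. The rack pockets are at (364,236), (394,239), (424,242) and (454,245).

White_end candidates:
- White block at (345,236), touching the rack's left end.
- Yellow bar at (342,297), loose.
- Purple bar at (362,182), loose.
- Black block at (473,247), the rack's other end.

The white block fits, since it is white and against the rack. I'll measure now and confirm it in a crop.

```bash
cat > h.py <<'E'
import cv2,numpy as np
from cell import env
def load(n): f=np.load(f"{n}.npz"); return f["p"],f["d"]
def shot(n,name):
    p,d=env.read_camera(n); np.savez(f"{name}.npz",p=p,d=d); cv2.imwrite(f"pics/{name}.png",p[:,:,::-1]); return p,d
def rays(cam,uv):
    c=env.camera_params(cam); uv=np.asarray(uv,float).reshape(-1,1,2)
    k=np.array([c["k1"],0,0,0,0.])
    n=cv2.undistortPoints(uv,c["mtx"],k).reshape(-1,2)
    T=np.linalg.inv(c["camera_from_world"])
    r=np.c_[n,np.ones(len(n))]@T[:3,:3].T
    return T[:3,3],r
def plane(cam,uv,z):
    o,r=rays(cam,uv); return o+r*((z-o[2])/r[:,2])[:,None]
def cloud(cam,d):
    v,u=np.mgrid[:480,:640]; o,r=rays(cam,np.c_[u.ravel(),v.ravel()])
    return (o+r*d.reshape(-1,1)).reshape(480,640,3)
HUE={"red":[(0,5),(174,180)],"yellow":[(23,33)],"blue":[(105,128)],"green":[(50,80)]}
def mask(p,c):
    h=cv2.cvtColor(p,cv2.COLOR_RGB2HSV); m=np.zeros(h.shape[:2],bool)
    for a,b in HUE[c]: m|=(h[...,0]>=a)&(h[...,0]<=b)
    return m&(h[...,1]>(190 if c in("red","yellow") else 120))&(h[...,2]>60)
E
python3 - <<'E'
from h import *
for cam in("top","side"):
    p,d=load(cam+"0"); W=cloud(cam,d)
    for c in HUE:
        m=mask(p,c)&(d>0); tray=(W[...,1]>60)&(W[...,1]<400)&(W[...,0]>380)&(W[...,0]<600)
        m&=tray
        if c=="yellow" and cam=="top": pass
        P=W[m]; cap=P[P[:,2]>76]
        print(cam,c,m.sum(),"z",np.percentile(P[:,2],[2,50,98]).round(),"cap n",len(cap),cap.mean(0).round(1) if len(cap) else "")
        n,l,s,cen=cv2.connectedComponentsWithStats(m.astype(np.uint8))
        for i in range(1,n):
            if s[i,4]>15: print("   comp",s[i],cen[i].round(1),W[l==i].mean(0).round(1))
p,d=load("top0")
h=cv2.cvtColor(p,cv2.COLOR_RGB2GRAY)
roi=np.zeros_like(h);roi[225:262,350:466]=1
m=((h<48)&(roi>0)).astype(np.uint8)
n,l,s,cen=cv2.connectedComponentsWithStats(m)
for i in range(1,n):
    if s[i,4]>50: print("pocket",s[i],cen[i].round(1),plane("top",cen[i],5).round(1),plane("top",cen[i],20).round(1))
hs=cv2.cvtColor(p,cv2.COLOR_RGB2HSV)
w=((hs[...,1]<60)&(hs[...,2]>130)); w[:, :335]=0;w[:,360:]=0;w[:215]=0;w[260:]=0
uv=np.argwhere(w)[:,::-1]; print("white",len(uv),uv.mean(0),plane("top",uv.mean(0),24))
for n,(a,b,c,e) in {"top":(335,480,215,275),"topt":(155,300,250,320)}.items():
    cv2.imwrite(f"pics/crop_{n}.png",cv2.resize(p[c:e,a:b,::-1],None,fx=5,fy=5,interpolation=cv2.INTER_CUBIC))
E
```

```text
top red 206 z [14. 20. 90.] cap n 90 [483.  248.5  87.5]
   comp [211 275  10  16  39] [216.9 283.4] [478.5 238.7  18.1]
   comp [199 276  11  10  90] [204.1 280.8] [483.  248.5  87.5]
   comp [200 299  18   6  77] [208.1 301.7] [438.6 256.7  17.5]Traceback (most recent call last):
  File "<stdin>", line 9, in <module>
    return _quantile_unchecked(
        a, q, axis, out, overwrite_input, method, keepdims, weights)
    return _ureduce(a,
                    func=_quantile_ureduce_func,
    ...<5 lines>...
                    overwrite_input=overwrite_input,
                    method=method)
    r = func(a, **kwargs)
    result = _quantile(arr,
                       quantiles=q,
    ...<2 lines>...
                       out=out,
                       weights=wgt)
    slices_having_nans = np.isnan(arr[-1, ...])
                                  ~~~^^^^^^^^^
IndexError: index -1 is out of bounds for axis 0 with size 0
```

```bash
sed -i 's/"yellow":\[(23,33)\]/"yellow":[(21,35)]/; s/190 if c in("red","yellow") else 120/{"red":170,"yellow":150}.get(c,120)/' h.py
python3 - <<'E'
from h import *
pt,_=load("top0");hs=cv2.cvtColor(pt,cv2.COLOR_RGB2HSV); print("yel",hs[289,269],hs[309,268],"wood",hs[330,200])
tags={}
for cam in("top","side"):
    p,d=load(cam+"0"); W=cloud(cam,d)
    for c in HUE:
        m=mask(p,c)&(d>0)&(W[...,1]>60)&(W[...,1]<400)&(W[...,0]>400)&(W[...,0]<600)&(W[...,2]>8)
        n,l,s,cen=cv2.connectedComponentsWithStats(m.astype(np.uint8))
        print(cam,c,[(s[i,4],cen[i].round(1).tolist(),W[l==i].mean(0).round(1).tolist()) for i in range(1,n) if s[i,4]>15])
        cap=m&(W[...,2]>79); cu=np.argwhere(cap)[:,::-1]
        # cap top: plane z=88 bounding circle
        if len(cu)>10:
            (x,y),r=cv2.minEnclosingCircle(plane(cam,cu,88)[:,:2].astype(np.float32)); print("   captop",round(x,1),round(y,1),"r",round(r,1), "mean",plane(cam,cu,88).mean(0).round(1))
p,d=load("top0")
h=cv2.cvtColor(p,cv2.COLOR_RGB2GRAY)
roi=np.zeros_like(h);roi[225:262,350:466]=1
m=((h<48)&(roi>0)).astype(np.uint8)
n,l,s,cen=cv2.connectedComponentsWithStats(m)
for i in range(1,n):
    if s[i,4]>50: print("pocket",s[i],cen[i].round(1),plane("top",cen[i],5).round(1),plane("top",cen[i],20).round(1))
hs=cv2.cvtColor(p,cv2.COLOR_RGB2HSV)
w=((hs[...,1]<60)&(hs[...,2]>130)); w[:, :335]=0;w[:,360:]=0;w[:215]=0;w[260:]=0
uv=np.argwhere(w)[:,::-1]; print("white",len(uv),uv.mean(0),plane("top",uv.mean(0),24))
a=cv2.resize(p[215:275,335:480,::-1],None,fx=5,fy=4,interpolation=cv2.INTER_CUBIC)
b=cv2.resize(p[255:315,158:303,::-1],None,fx=5,fy=5,interpolation=cv2.INTER_CUBIC)
cv2.imwrite("pics/crops.png",np.vstack([a,b]))
E
```

```text
yel [ 27 167 154] [ 27 171 154] wood [ 17 128 151]
top red [(np.int32(205), [209.5, 281.7], [481.5, 244.7, 57.0]), (np.int32(100), [208.6, 301.8], [438.4, 255.8, 17.3])]
   captop 482.9 247.9 r 12.5 mean [482.9 247.7  88. ]
top yellow [(np.int32(208), [269.5, 289.0], [467.2, 117.7, 59.5]), (np.int32(122), [267.8, 309.8], [422.2, 126.1, 17.0])]
   captop 468.7 119.9 r 12.4 mean [468.6 120.2  88. ]
top blue [(np.int32(173), [238.4, 285.7], [473.6, 183.2, 58.7]), (np.int32(86), [238.2, 305.5], [430.8, 190.7, 17.4])]
   captop 475.4 186.0 r 11.9 mean [475.3 186.   88. ]
top green [(np.int32(97), [171.9, 275.9], [492.6, 314.8, 87.6]), (np.int32(54), [186.1, 279.8], [485.9, 306.9, 17.6]), (np.int32(89), [178.8, 298.0], [446.2, 321.1, 17.6])]
   captop 492.3 314.8 r 12.0 mean [492.5 314.6  88. ]
side red [(np.int32(455), [313.2, 354.5], [482.0, 254.5, 83.0]), (np.int32(373), [316.4, 386.2], [477.3, 253.1, 16.9]), (np.int32(359), [342.8, 398.4], [438.7, 260.2, 17.3])]
   captop 482.9 253.1 r 16.3 mean [482.4 253.   88. ]
side yellow [(np.int32(387), [351.6, 289.9], [468.4, 126.3, 81.3]), (np
[... 368 characters left out ...]
an [474.9 190.7  88. ]
side green [(np.int32(521), [286.7, 395.3], [491.3, 320.8, 83.3]), (np.int32(443), [292.3, 427.0], [486.0, 320.6, 17.2]), (np.int32(420), [321.4, 439.5], [446.6, 325.1, 17.6])]
   captop 491.8 319.2 r 15.2 mean [491.9 319.4  88. ]
pocket [354 226  20  24 327] [363.5 236.3] [[586.1 -83.7   5. ]] [[584.4 -82.4  20. ]]
pocket [384 229  20  24 333] [393.2 239.2] [[ 580.1 -150.1    5. ]] [[ 578.5 -147.9   20. ]]
pocket [414 232  20  24 331] [423.1 242. ] [[ 574.2 -216.7    5. ]] [[ 572.7 -213.5   20. ]]
pocket [444 234  19  25 329] [453.1 244.9] [[ 568.2 -283.1    5. ]] [[ 566.7 -278.9   20. ]]
white 205 [344.96585366 235.68292683] [[584.9931628  -41.42147071  24.        ]]
```

View pics/crops.png

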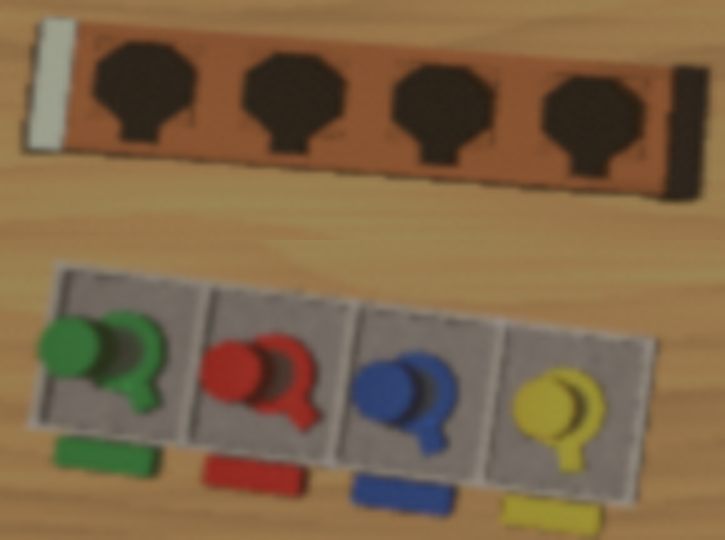

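White block confirmed: it touches the pocket row's left end. The tube order is green, red, blue, yellow. Next I'll measure axes, tongue directions and the rack pose.

Run:
```python
from h import *
ax={}
for cam in("top","side"):
    p,d=load(cam+"0"); W=cloud(cam,d); print(cam,"bench z",np.median(W[340:350,200:230,2]) if cam=="top" else np.median(W[300:310,150:180,2]))
    for c in("green","red","blue","yellow"):
        m=mask(p,c)&(d>0)&(W[...,1]>60)&(W[...,1]<400)&(W[...,0]>400)&(W[...,0]<600)
        P=W[m]; cap=P[(P[:,2]>84.5)&(P[:,2]<92)]
        (x,y),r=cv2.minEnclosingCircle(cap[:,:2].astype(np.float32))
        cm=cap.mean(0); a=cm[:2]
        F=P[(P[:,2]>10)&(P[:,2]<24)]; 
        r_=np.hypot(*(F[:,:2]-a).T); T=F[(r_>20.5)&(r_<31)][:,:2]-a
        v=-T.mean(0)
        Tg=P[(P[:,2]>14)&(P[:,2]<22)&(r_[0]*0+np.hypot(*(P[:,:2]-a).T)>33)]
        (tx,ty),sz,ang=cv2.minAreaRect(Tg[:,:2].astype(np.float32))
        print(c,"capmean",cm.round(1),"circ",round(x,1),round(y,1),round(r,1),"tongue n",len(T),v.round(1),"yaw",np.arctan2(v[1],v[0]).round(3),"tag",Tg.mean(0).round(1),(round(tx,1),round(ty,1)),np.round(sz,1))
    # rack via depth: brown top
    hs=cv2.cvtColor(p,cv2.COLOR_RGB2HSV)
    R=(W[...,2]>12)&(W[...,2]<32)&(W[...,0]>520)&(W[...,0]<650)&(W[...,1]>-345)&(W[...,1]<-15)
    b=R&(hs[...,0]<14)&(hs[...,1]>150); Q=W[b&(np.abs(W[...,2]-20)<4)]
    if len(Q)>100: print("rack brown",cv2.minAreaRect(Q[:,:2].astype(np.float32)),Q.mean(0))
    w=R&(hs[...,1]<70)&(hs[...,2]>120); Q=W[w]
    if len(Q)>20: print("white",cv2.minAreaRect(Q[:,:2].astype(np.float32)),Q.mean(0))
    k=R|((W[...,2]>-2)&(W[...,0]>520)&(W[...,0]<650)&(W[...,1]>-325)&(W[...,1]<-50)); k&=cv2.cvtColor(p,cv2.COLOR_RGB2GRAY)<48
    n,l,s,cen=cv2.connectedComponentsWithStats(k.astype(np.uint8))
    for i in range(1,n):
        if s[i,4]>60: print("pocket",s[i,4],cen[i].round(1),W[l==i].mean(0).round(1),np.percentile(W[l==i][:,2],[5,50,95]).round(1))
```

```text
top bench z -0.5392192864907202
green capmean [492.6 314.8  87.6] circ 492.4 314.7 11.5 tongue n 7 [20.9  9.3] yaw 0.418 tag [446.2 321.2  17.7] (446.2, 321.1) [41.7  9.6]
red capmean [482.8 248.7  87.4] circ 482.5 249.0 12.4 tongue n 10 [18.  14.5] yaw 0.677 tag [438.4 256.3  17.6] (438.5, 256.5) [41.9 11.2]
blue capmean [475.2 186.   87.7] circ 475.3 186.5 11.9 tongue n 8 [21.8  7.5] yaw 0.333 tag [430.9 191.2  17.5] (430.8, 191.1) [39.5 10.1]
yellow capmean [468.6 120.3  87.4] circ 468.7 120.3 12.1 tongue n 9 [23.1  3. ] yaw 0.128 tag [422.3 126.4  17.2] (422.0, 126.7) [42.7 13. ]
rack brown ((573.5379638671875, -182.54574584960938), (262.5606384277344, 71.09796142578125), 84.87394714355469) [ 571.60528008 -183.30102269   19.02078692]
white ((586.2333984375, -41.47752380371094), (14.70988941192627, 71.35098266601562), 85.03192138671875) [585.82163195 -41.38911667  22.98093426]
pocket 325 [363.5 236.3] [586.3 -83.7   3.9] [0.9 3.9 7. ]
pocket 331 [393.3 239.2] [ 580.3 -150.3    3.9] [0.9 3.8 7. ]
pocket 330 [423.1 242. ] [ 574.3 -216.9    4. ] [1.2 3.9 7. ]
pocket 190 [471.7 247.8]
[... 545 characters left out ...]
3.8 14.1]
yellow capmean [469.4 122.9  88.6] circ 469.4 121.9 13.5 tongue n 43 [23.4  4.2] yaw 0.176 tag [423.2 127.7  18.4] (423.2, 126.5) [44.3 14.1]
rack brown ((573.6215209960938, -185.0596466064453), (264.1206970214844, 70.906494140625), 84.73619079589844) [ 571.11918754 -177.48102538   20.69903976]
white ((586.3878784179688, -40.56293487548828), (16.201107025146484, 71.73204803466797), 86.65594482421875) [585.34557503 -39.76609873  25.04251912]
pocket 123 [366.1 166.2] [ 555.8 -317.    22.8] [10.6 24.  26.3]
pocket 72 [344.5 191.4] [ 578.3 -227.8    6.5] [4.4 6.6 8.6]
pocket 95 [332.4 208.1] [ 584.  -160.9    6.6] [5.  6.6 8.2]
pocket 128 [318.8 226.5] [590.3 -94.1   6.6] [5.1 6.6 8.5]
```

Measured sizes match: the tags come out 44 x 14, the rack 264 x 71 and the cap tops at z≈88.

| Tube | x | y | Yaw |
|---|---|---|---|
| Green | 492.5 | 315.8 | 0.42 |
| Red | 483 | 249.5 | 0.66 |
| Blue | 475.8 | 186.9 | 0.34 |
| Yellow | 469 | 121.1 | 0.135 |

The rack origin is (578, -182.4), yaw -0.09. The pockets are (587,-83.8), (581,-149.5), (575,-215.3) and (569,-281). I'll start with green.

>>> drive_tool --deltas "0.24 0.27 0 0.02; 0.24 0.27 0 0.02; 0.24 0.27 0 0.02; 0.24 0.27 0 0.02; 0.24 0.27 0 0.02; 0.24 0.27 0 0.02; 0.24 0.27 0 0.02; 0.24 0.27 0 0.02; 0.24 0.27 0 0.02; 0.24 0.27 0 0.02" --gripper 0.45

```text
t: 0.93
eef_pos: [498.5, -297.9, 231.5]
tcp_rot: [-3.141, -0.0, 1.056]
ft_force: [-0.5, -1.1, -1.1]
opening: 0.556
grip_force: 0.0
```

>>> drive_tool --deltas "0 0.38 0 0.02; 0 0.38 0 0.02; 0 0.38 0 0.02; 0 0.38 0 0.02; 0 0.38 0 0.02; 0 0.38 0 0.02; 0 0.38 0 0.02; 0 0.38 0 0.02; 0 0.38 0 0.02; 0 0.38 0 0.02"

```text
t: 1.77
eef_pos: [497.1, 82.4, 231.6]
tcp_rot: [-3.141, 0.0, 1.684]
ft_force: [0.5, -0.6, 0.1]
opening: 0.546
grip_force: 0.0
```

>>> drive_tool --deltas "-0.007 0.333 0 0.014; -0.007 0.333 0 0.014; -0.007 0.333 0 0.014; -0.007 0.333 0 0.014; -0.007 0.333 0 0.014; -0.007 0.333 0 0.014; -0.004 0.336 0 0.013; 0 0 -0.35 0; 0 0 -0.35 0; 0 0 -0.3 0"

```text
t: 2.6
eef_pos: [492.2, 314.5, 129.8]
tcp_rot: [-3.141, 0.0, 1.988]
ft_force: [0.5, 0.3, -0.9]
opening: 0.55
grip_force: 0.0
```

>>> drive_tool --deltas "0 0.012 -0.2 0; 0 0 -0.2 0; 0 0 -0.15 0; 0 0 0 0"

```text
t: 2.93
eef_pos: [491.7, 314.5, 73.6]
tcp_rot: [-3.137, 0.0, 1.986]
ft_force: [-0.6, -0.2, 0.2]
opening: 0.546
grip_force: 0.0
```

>>> drive_tool --deltas "0 0 0 0; 0 0 0 0; 0 0 0 0; 0 0 0 0; 0 0 0 0; 0 0 0 0" --gripper 1

```text
t: 3.43
eef_pos: [493.3, 315.3, 77.5]
tcp_rot: [3.14, -0.0, 1.986]
ft_force: [-0.8, -0.5, 5.5]
opening: 0.269
grip_force: 30.0
```

>>> drive_tool --deltas "0 0 0.1 0; 0 0 0.25 0; 0 0 0.3 0; 0 0 0.3 0; 0 0 0.3 0; 0 0 0 0"

```text
t: 3.93
eef_pos: [494.5, 316.0, 207.9]
tcp_rot: [3.133, -0.0, 1.986]
ft_force: [-0.0, 0.4, -1.3]
opening: 0.267
grip_force: 30.0
```

Run:
```python
from h import *
s=env.state(); print(s["eef_pos"],s["tcp_rot"],s["opening"],s["ft_force"])
p,d=shot("side","g1"); cv2.imwrite("pics/g1c.png",cv2.resize(p[200:480,180:460,::-1],None,fx=2,fy=2))
W=cloud("side",d); m=mask(p,"green")&(d>0)&(W[...,2]>60); P=W[m]; print(m.sum(),np.percentile(P[:,2],[1,25,50,75,99]).round(1))
```

```text
[494.52957526 316.00611193 207.85310449] [ 3.13306265e+00 -3.87345199e-04  1.98626735e+00] 0.2674296461414824 [-0.02567134  0.39099844 -1.34829097]
1360 [137.9 148.5 199.3 218.  220.8]
```

View pics/g1c.png

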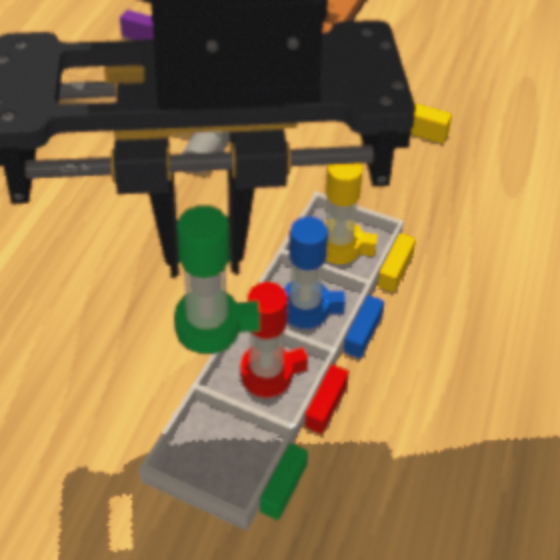

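>>> drive_tool --deltas "0.04 -0.15 0 -0.013; 0.07 -0.3 0 -0.013; 0.085 -0.37 0 -0.017; 0.085 -0.37 0 -0.017; 0.085 -0.37 0 -0.017; 0.085 -0.37 0 -0.017; 0.085 -0.37 0 -0.017; 0.085 -0.37 0 -0.017; 0.085 -0.37 0 -0.017; 0.085 -0.37 0 -0.016"

```text
t: 4.82
eef_pos: [571.6, -27.7, 200.8]
tcp_rot: [-3.14, -0.0, 1.478]
ft_force: [0.4, -0.1, -1.2]
opening: 0.265
grip_force: 30.0
```

>>> drive_tool --deltas "0.08 -0.34 -0.1 0; 0.05 -0.21 -0.25 0; 0 -0.04 -0.3 0; 0 0 -0.3 0; 0 0 0 0"

```text
t: 5.23
eef_pos: [582.0, -84.9, 100.9]
tcp_rot: [-3.132, -0.002, 1.479]
ft_force: [-0.9, 0.9, -1.4]
opening: 0.267
grip_force: 30.0
```

>>> drive_tool --deltas "0.05 0.011 0 0; 0 0 0 0; 0 0 0 0"

```text
t: 5.48
eef_pos: [591.0, -83.4, 108.4]
tcp_rot: [3.139, 0.0, 1.481]
ft_force: [-0.0, 0.7, -1.0]
opening: 0.266
grip_force: 30.0
```

```bash
cat >> h.py <<'E'
def foot(p,d,c,ztcp):
    "held/seated foot: centre and yaw from side cloud, top rim of foot at ztcp-71+14"
    W=cloud("side",d); zt=ztcp-57; m=mask(p,c)&(d>0)&(W[...,2]>zt-20)&(W[...,2]<zt+6)&(W[...,0]>500)
    P=W[m]; T=P[abs(P[:,2]-zt)<3.5]
    return P,T
E
python3 - <<'E'
from h import *
s=env.state(); z=s["eef_pos"]; print(z,s["tcp_rot"])
p,d=shot("side","g2"); cv2.imwrite("pics/g2c.png",cv2.resize(p[130:290,220:460,::-1],None,fx=3,fy=3))
P,T=foot(p,d,"green",z[2]); 
r=np.hypot(*(T[:,:2]-z[:2]).T); t=T[(r>20.5)&(r<31)]; v=z[:2]-t[:,:2].mean(0)
print(len(P),len(T),len(t),P.min(0),P.max(0),v,np.arctan2(v[1],v[0]))
E
```

```text
[591.02944158 -83.43707679 108.35779351] [3.13895629e+00 3.92181435e-04 1.48119670e+00]
202 96 16 [563.73471264 -96.80101273  35.03245545] [606.38080447 -63.20205074  52.5289489 ] [23.74901283 -4.93222487] -0.20477035744639946
```

View pics/g2c.png

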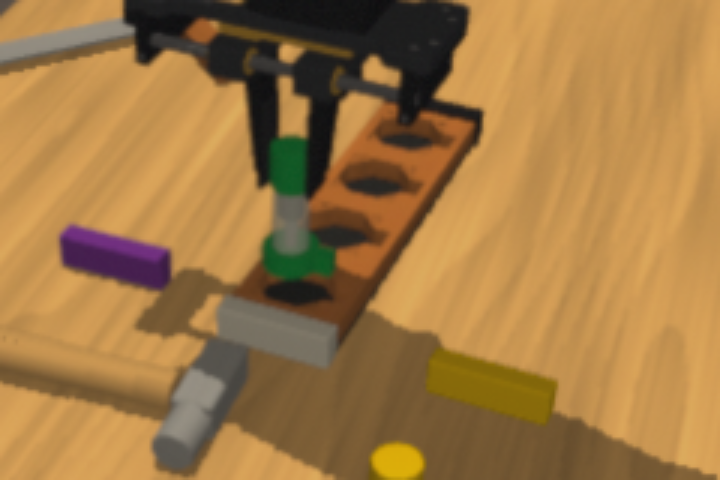

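The crop shows green held upright at about (290,258), tongue towards the robot, over the pocket beside the white block. The arm is still settling, so I'll let it settle and remeasure.

>>> drive_tool --deltas "0 0 0 0; 0 0 0 0; 0 0 0 0; 0 0 0 0; 0 0 0 0; 0 0 0 0"

```text
t: 6.03
eef_pos: [590.0, -83.8, 106.7]
tcp_rot: [3.141, 0.0, 1.48]
ft_force: [0.1, 0.1, -2.1]
opening: 0.269
grip_force: 30.0
```

```bash
cat > ck.py <<'E'
from h import *
import sys
c=sys.argv[1]; s=env.state(); z=s["eef_pos"]; print(s["t"],z.round(1),s["tcp_rot"].round(3))
p,d=shot("side",sys.argv[2]); z=env.state()["eef_pos"]; print(z.round(1))
P,T=foot(p,d,c,z[2]); b=np.array([0.3,1.2]) # side camera bias
r=np.hypot(*(T[:,:2]-b-z[:2]).T); t=T[(r>20.5)&(r<31)]; v=z[:2]-t[:,:2].mean(0)+b
print("ztop",np.percentile(T[:,2],90),len(t),v,"tube yaw",np.arctan2(v[1],v[0]).round(3))
q=T[r<20]; print("rim x",q[:,0].min().round(1),q[:,0].max().round(1),"y max",q[:,1].max().round(1))
E
python3 ck.py green g3
```

```text
6.0333 [590.  -83.8 106.7] [3.141 0.    1.48 ]
[590.  -83.8 106.7]
ztop 49.77005340916425 15 [23.78009915 -3.36551282] tube yaw -0.141
rim x 571.4 605.4 y max -65.1
```

>>> drive_tool --deltas "-0.03 0 -0.05 0.01; 0 0 -0.05 0; 0 0 -0.03 0; 0 0 -0.03 0; 0 0 -0.03 0; 0 0 -0.03 0; 0 0 0 0; 0 0 0 0"

```text
t: 6.75
eef_pos: [587.0, -83.7, 84.5]
tcp_rot: [-3.141, -0.0, 1.512]
ft_force: [-0.4, -0.0, -0.8]
opening: 0.263
grip_force: 30.0
```

>>> drive_tool --deltas "0 0 -0.03 0; 0 0 -0.03 0; 0 0 -0.015 0; 0 0 0 0; 0 0 0 0; 0 0 0 0"

```text
t: 7.25
eef_pos: [587.1, -83.8, 78.2]
tcp_rot: [3.141, 0.0, 1.512]
ft_force: [-3.8, 0.8, 12.1]
opening: 0.272
grip_force: 30.0
```

>>> drive_tool --deltas "0 0 0 0; 0 0 0 0; 0 0 0 0; 0 0 0 0" --gripper 0.45

```text
t: 7.58
eef_pos: [587.0, -83.8, 77.0]
tcp_rot: [-3.142, -0.0, 1.512]
ft_force: [-0.4, -0.1, -1.2]
opening: 0.494
grip_force: 0.0
```

>>> drive_tool --deltas "0 0 0.1 0; 0 0 0.3 0; 0 0 0.35 0; 0 0 0.35 0; -0.04 0.15 0 0.015; -0.08 0.35 0 0.025; -0.09 0.38 0 0.04; -0.09 0.38 0 0.04; -0.09 0.38 0 0.04; -0.09 0.38 0 0.039"

```text
t: 8.42
eef_pos: [538.2, 119.9, 187.7]
tcp_rot: [3.141, 0.0, 2.141]
ft_force: [0.8, -0.3, -1.0]
opening: 0.548
grip_force: 0.0
```

Run:
```python
from h import *
print(env.state()["eef_pos"])
for cam in("top","side"):
    p,d=shot(cam,cam+"g4"); W=cloud(cam,d); m=mask(p,"green")&(d>0)&(W[...,0]>530)&(W[...,1]<0)
    P=W[m]; cap=P[P[:,2]>80]; print(cam,len(P),"captop z",np.percentile(cap[:,2],95).round(1),cap.mean(0).round(1) , "foot z95",np.percentile(P[P[:,2]<40][:,2],[5,95]) if (P[:,2]<40).any() else "")
p=load("sideg4")[0]; cv2.imwrite("pics/g4c.png",cv2.resize(p[130:290,220:460,::-1],None,fx=3,fy=3))
```

```text
[538.24973263 119.91413375 187.74057615]
top 101 captop z 90.0 [586.8 -81.7  87.9] foot z95 [14.75499218 19.78170329]
side 261 captop z 91.7 [586.8 -76.9  88.1] foot z95 [17.12794935 22.14205275]
```

View pics/g4c.png

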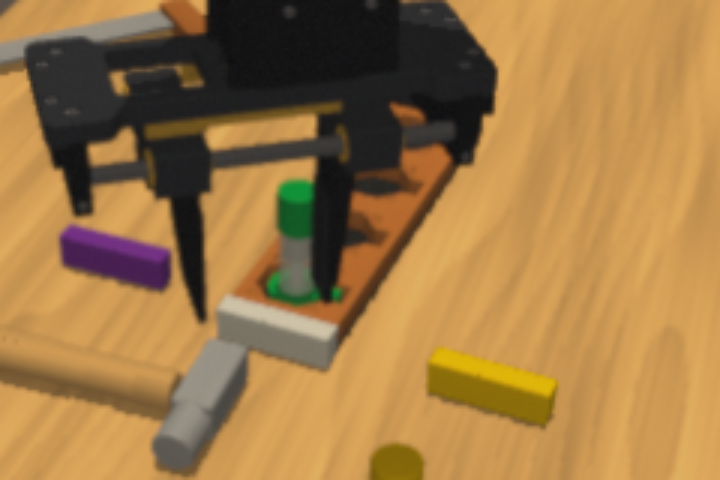

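Green is home: its foot top is at z≈19 and its cap top at ≈89, upright. Next is red at (483, 249.5), grasp yaw 2.23.

>>> drive_tool --deltas "-0.15 0.36 0 0.014; -0.15 0.36 0 0.014; -0.15 0.36 0 0; -0.1 0.21 -0.1 0; 0 0 -0.3 0; 0 0 -0.3 0; 0 0 0 0; 0 0 0 0; 0 0 0 0; 0 0 0 0"

```text
t: 9.35
eef_pos: [485.0, 247.1, 118.9]
tcp_rot: [3.139, 0.001, 2.222]
ft_force: [-0.2, 0.1, 1.2]
opening: 0.549
grip_force: 0.0
```

>>> drive_tool --deltas "-0.02 0.024 -0.15 0; 0 0 -0.15 0; 0 0 -0.1 0; 0 0 -0.03 0; 0 0 0 0; 0 0 0 0; 0 0 0 0"

```text
t: 9.93
eef_pos: [482.4, 249.7, 74.9]
tcp_rot: [3.14, 0.0, 2.223]
ft_force: [0.7, -0.7, 0.2]
opening: 0.55
grip_force: 0.0
```

>>> drive_tool --deltas "0 0 0 0; 0 0 0 0; 0 0 0 0; 0 0 0 0; 0 0 0 0; 0 0 0 0" --gripper 1

```text
t: 10.43
eef_pos: [482.1, 249.7, 74.2]
tcp_rot: [3.141, 0.0, 2.223]
ft_force: [-1.3, -1.0, 0.8]
opening: 0.27
grip_force: 30.0
```

>>> drive_tool --deltas "0 0 0.1 0; 0 0 0.25 0; 0 0 0.3 0; 0 0 0.3 0; 0 0 0.3 0; 0.03 -0.1 0 -0.02; 0.06 -0.25 0 -0.028; 0.09 -0.36 0 -0.028; 0.09 -0.36 0 -0.028; 0.09 -0.36 0 -0.028"

```text
t: 11.27
eef_pos: [517.9, 105.3, 199.9]
tcp_rot: [3.141, 0.0, 1.805]
ft_force: [0.6, 0.1, -1.0]
opening: 0.266
grip_force: 30.0
```

>>> drive_tool --deltas "0.09 -0.36 0 -0.02; 0.09 -0.36 0 -0.02; 0.09 -0.36 0 -0.02; 0.09 -0.36 0 -0.02; 0.09 -0.36 0 -0.02; 0.09 -0.36 0 -0.006; 0.07 -0.28 0 0; 0.02 -0.1 0 0; 0 0 0 0; 0 0 0 0"

```text
t: 12.1
eef_pos: [580.6, -147.0, 199.3]
tcp_rot: [-3.141, -0.0, 1.474]
ft_force: [0.2, 0.2, -0.5]
opening: 0.271
grip_force: 30.0
```

>>> drive_tool --deltas "0 0 -0.3 0; 0 0 -0.3 0; 0 0 -0.2 0; 0 0 -0.1 0; 0 0 0 0; 0 0 0 0; 0 0 0 0; 0 0 0 0; 0 0 0 0"

```text
t: 12.85
eef_pos: [581.4, -147.4, 110.4]
tcp_rot: [3.14, 0.0, 1.475]
ft_force: [-0.4, -0.1, -0.4]
opening: 0.269
grip_force: 30.0
```

```bash
python3 ck.py red r1
```

```text
12.85 [ 581.4 -147.4  110.4] [3.14  0.    1.475]
[ 581.3 -147.4  110.1]
ztop 56.29354484920125 20 [23.79488655 -1.48243375] tube yaw -0.062
rim x 562.2 595.1 y max -129.7
```

>>> drive_tool --deltas "0 -0.02 -0.06 -0.004; 0 0 -0.06 0; 0 0 -0.04 0; 0 0 -0.03 0; 0 0 -0.03 0; 0 0 -0.03 0; 0 0 0 0; 0 0 0 0"

```text
t: 13.57
eef_pos: [581.0, -149.3, 84.0]
tcp_rot: [-3.141, -0.0, 1.463]
ft_force: [-1.0, -0.4, -0.8]
opening: 0.27
grip_force: 30.0
```

>>> drive_tool --deltas "0 0 -0.03 0; 0 0 -0.03 0; 0 0 -0.02 0; 0 0 0 0; 0 0 0 0; 0 0 0 0"

```text
t: 14.07
eef_pos: [581.0, -149.4, 76.2]
tcp_rot: [3.141, 0.0, 1.463]
ft_force: [-0.4, -0.5, -1.4]
opening: 0.264
grip_force: 30.0
```

>>> drive_tool --deltas "0 0 0 0; 0 0 0 0; 0 0 0 0; 0 0 0 0" --gripper 0.45

```text
t: 14.4
eef_pos: [581.1, -149.4, 76.3]
tcp_rot: [3.141, 0.0, 1.463]
ft_force: [1.1, -0.5, -0.3]
opening: 0.49
grip_force: 0.0
```

>>> drive_tool --deltas "0 0 0.1 0; 0 0 0.3 0; 0 0 0.35 0; 0 0 0.35 0; -0.05 0.15 0 0.014; -0.11 0.35 0 0.025; -0.11 0.37 0 0.025; -0.12 0.38 0 0.025; -0.12 0.38 0 0.025; -0.12 0.38 0 0.025"

```text
t: 15.23
eef_pos: [517.1, 53.2, 186.9]
tcp_rot: [3.141, 0.0, 1.903]
ft_force: [0.9, 0.6, 0.1]
opening: 0.548
grip_force: 0.0
```

>>> drive_tool --deltas "-0.12 0.38 0 0; -0.12 0.38 0 0; -0.12 0.38 0 0; -0.06 0.21 0 0; 0 0 -0.3 0; 0 0 -0.3 0; 0 0 -0.1 0; 0 0 0 0; 0 0 0 0; 0 0 0 0"

```text
t: 16.07
eef_pos: [476.8, 186.5, 117.5]
tcp_rot: [3.14, 0.0, 1.899]
ft_force: [0.4, 0.2, 1.0]
opening: 0.549
grip_force: 0.0
```

Run:
```python
from h import *
print(env.state()["eef_pos"])
for cam in("top","side"):
    p,d=shot(cam,cam+"r4"); W=cloud(cam,d)
    for c in("green","red"):
        m=mask(p,c)&(d>0)&(W[...,0]>530)&(W[...,1]<0); 
        P=W[m]; cap=P[P[:,2]>80]; print(cam,c,len(P),"captop z",np.percentile(cap[:,2],95).round(1),cap.mean(0).round(1))
p=load("sider4")[0]; cv2.imwrite("pics/r4c.png",cv2.resize(p[130:290,220:460,::-1],None,fx=3,fy=3))
```

```text
[476.76340815 186.53610838 117.50742879]
top green 109 captop z 90.3 [586.4 -80.7  87.7]
top red 229 captop z 90.2 [ 580.5 -148.6   87.5]Traceback (most recent call last):
  File "<stdin>", line 7, in <module>
    return _quantile_unchecked(
        a, q, axis, out, overwrite_input, method, keepdims, weights)
    return _ureduce(a,
                    func=_quantile_ureduce_func,
    ...<5 lines>...
                    overwrite_input=overwrite_input,
                    method=method)
    r = func(a, **kwargs)
    result = _quantile(arr,
                       quantiles=q,
    ...<2 lines>...
                       out=out,
                       weights=wgt)
    slices_having_nans = np.isnan(arr[-1, ...])
                                  ~~~^^^^^^^^^
IndexError: index -1 is out of bounds for axis 0 with size 0
```

Red's cap is at the same height as green's and at its pocket, so it is seated. Next is blue.

>>> drive_tool --deltas "-0.01 0.004 -0.15 0; 0 0 -0.15 0; 0 0 -0.1 0; 0 0 -0.025 0; 0 0 0 0; 0 0 0 0; 0 0 0 0"

```text
t: 16.75
eef_pos: [475.4, 187.1, 74.4]
tcp_rot: [3.14, 0.0, 1.899]
ft_force: [0.5, -0.5, -0.1]
opening: 0.55
grip_force: 0.0
```

>>> drive_tool --deltas "0 0 0 0; 0 0 0 0; 0 0 0 0; 0 0 0 0; 0 0 0 0; 0 0 0 0" --gripper 1

```text
t: 17.25
eef_pos: [475.0, 187.1, 73.7]
tcp_rot: [3.141, 0.0, 1.899]
ft_force: [0.6, 0.0, 1.0]
opening: 0.267
grip_force: 30.0
```

>>> drive_tool --deltas "0 0 0.1 0; 0 0 0.25 0; 0 0 0.3 0; 0 0 0.3 0; 0 0 0.3 0; 0.03 -0.1 0 -0.01; 0.06 -0.25 0 -0.018; 0.09 -0.36 0 -0.018; 0.09 -0.36 0 -0.018; 0.09 -0.36 0 -0.018"

```text
t: 18.08
eef_pos: [510.8, 42.5, 198.9]
tcp_rot: [3.141, 0.0, 1.639]
ft_force: [1.2, 0.6, -0.8]
opening: 0.269
grip_force: 30.0
```

>>> drive_tool --deltas "0.09 -0.36 0 -0.018; 0.09 -0.36 0 -0.018; 0.09 -0.36 0 -0.018; 0.09 -0.36 0 0; 0.09 -0.36 0 0; 0.09 -0.36 0 0; 0.08 -0.3 0 0; 0.02 -0.12 0 0; 0 0 0 0; 0 0 0 0"

```text
t: 18.92
eef_pos: [574.4, -213.9, 198.3]
tcp_rot: [-3.141, -0.001, 1.471]
ft_force: [-0.2, 0.4, -1.2]
opening: 0.267
grip_force: 30.0
```

>>> drive_tool --deltas "0 0 -0.3 0; 0 0 -0.3 0; 0 0 -0.2 0; 0 0 -0.1 0; 0 0 0 0; 0 0 0 0; 0 0 0 0; 0 0 0 0; 0 0 0 0"

```text
t: 19.67
eef_pos: [575.4, -214.0, 109.9]
tcp_rot: [3.14, 0.001, 1.472]
ft_force: [0.6, 0.1, -0.0]
opening: 0.268
grip_force: 30.0
```

```bash
python3 ck.py blue b1; python3 -c "
from h import *
p=load('b1')[0]; cv2.imwrite('pics/b1c.png',cv2.resize(p[130:290,220:460,::-1],None,fx=3,fy=3))"
```

```text
19.6667 [ 575.4 -214.   109.9] [3.140e+00 1.000e-03 1.472e+00]
[ 575.3 -214.1  109.6]
ztop 55.099595315832424 20 [24.28942458 -3.11989593] tube yaw -0.128
rim x 556.7 581.2 y max -193.8
```

View pics/b1c.png

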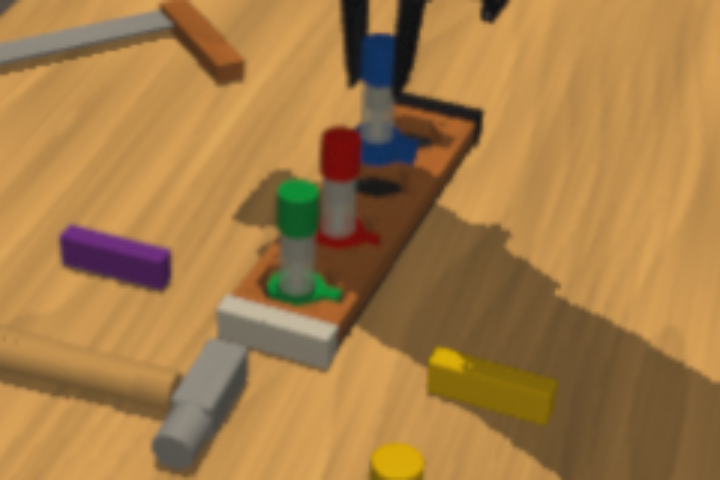

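Green (297,285) and red (345,235) stand home with their tongues in the notches, and blue hovers over pocket 3 at (380,150). I'll lower it with a small y correction.

>>> drive_tool --deltas "0 -0.012 -0.06 0.006; 0 0 -0.06 0; 0 0 -0.04 0; 0 0 -0.03 0; 0 0 -0.03 0; 0 0 -0.03 0; 0 0 0 0; 0 0 0 0"

```text
t: 20.38
eef_pos: [575.0, -215.1, 83.5]
tcp_rot: [-3.141, -0.0, 1.491]
ft_force: [0.3, -0.5, -0.6]
opening: 0.271
grip_force: 30.0
```

>>> drive_tool --deltas "0 0 -0.03 0; 0 0 -0.03 0; 0 0 -0.02 0; 0 0 0 0; 0 0 0 0; 0 0 0 0"

```text
t: 20.88
eef_pos: [575.0, -215.2, 75.7]
tcp_rot: [3.141, 0.0, 1.491]
ft_force: [-0.1, -0.4, -1.4]
opening: 0.266
grip_force: 30.0
```

>>> drive_tool --deltas "0 0 0 0; 0 0 0 0; 0 0 0 0; 0 0 0 0" --gripper 0.45

```text
t: 21.22
eef_pos: [575.0, -215.2, 75.8]
tcp_rot: [3.141, 0.0, 1.491]
ft_force: [0.7, 0.6, -1.0]
opening: 0.492
grip_force: 0.0
```

>>> drive_tool --deltas "0 0 0.1 0; 0 0 0.3 0; 0 0 0.35 0; 0 0 0.35 0; -0.05 0.15 0 0.008; -0.11 0.35 0 0.012; -0.11 0.37 0 0.012; -0.12 0.38 0 0.012; -0.12 0.38 0 0.012; -0.12 0.38 0 0.012"

```text
t: 22.05
eef_pos: [511.2, -12.7, 186.5]
tcp_rot: [3.141, 0.0, 1.706]
ft_force: [0.0, 0.6, 0.9]
opening: 0.548
grip_force: 0.0
```

>>> drive_tool --deltas "-0.12 0.38 0 0; -0.12 0.38 0 0; -0.12 0.38 0 0; -0.07 0.21 0 0; 0 0 -0.3 0; 0 0 -0.3 0; 0 0 -0.1 0; 0 0 0 0; 0 0 0 0; 0 0 0 0"

```text
t: 22.88
eef_pos: [469.6, 120.8, 116.8]
tcp_rot: [3.14, 0.0, 1.704]
ft_force: [0.3, -0.3, 0.3]
opening: 0.546
grip_force: 0.0
```

>>> drive_tool --deltas "-0.005 0.004 -0.15 0; 0 0 -0.15 0; 0 0 -0.1 0; 0 0 -0.02 0; 0 0 0 0; 0 0 0 0; 0 0 0 0"

```text
t: 23.47
eef_pos: [469.0, 121.2, 74.6]
tcp_rot: [3.14, 0.0, 1.705]
ft_force: [0.2, 0.1, -0.3]
opening: 0.548
grip_force: 0.0
```

>>> drive_tool --deltas "0 0 0 0; 0 0 0 0; 0 0 0 0; 0 0 0 0; 0 0 0 0; 0 0 0 0" --gripper 1

```text
t: 23.97
eef_pos: [468.6, 121.3, 73.7]
tcp_rot: [3.141, 0.0, 1.705]
ft_force: [-0.3, 0.4, 1.2]
opening: 0.269
grip_force: 30.0
```

>>> drive_tool --deltas "0 0 0.1 0; 0 0 0.25 0; 0 0 0.3 0; 0 0 0.3 0; 0 0 0.3 0; 0.03 -0.1 0 -0.006; 0.06 -0.25 0 -0.01; 0.09 -0.36 0 -0.01; 0.09 -0.36 0 -0.01; 0.09 -0.36 0 -0.01"

```text
t: 24.8
eef_pos: [504.4, -23.3, 198.2]
tcp_rot: [-3.141, -0.0, 1.559]
ft_force: [1.2, 0.2, -1.1]
opening: 0.269
grip_force: 30.0
```

>>> drive_tool --deltas "0.09 -0.36 0 -0.01; 0.09 -0.36 0 -0.01; 0.09 -0.36 0 -0.005; 0.09 -0.36 0 0; 0.09 -0.36 0 0; 0.09 -0.36 0 0; 0.08 -0.3 0 0; 0.025 -0.12 0 0; 0 0 0 0; 0 0 0 0"

```text
t: 25.63
eef_pos: [568.4, -279.6, 197.6]
tcp_rot: [-3.14, -0.001, 1.48]
ft_force: [0.1, 0.6, -0.9]
opening: 0.268
grip_force: 30.0
```

>>> drive_tool --deltas "0 0 -0.3 0; 0 0 -0.3 0; 0 0 -0.2 0; 0 0 -0.1 0; 0 0 0 0; 0 0 0 0; 0 0 0 0; 0 0 0 0; 0 0 0 0"

```text
t: 26.38
eef_pos: [569.4, -279.9, 109.9]
tcp_rot: [3.14, 0.001, 1.482]
ft_force: [-0.2, 0.1, -1.4]
opening: 0.266
grip_force: 30.0
```

```bash
python3 ck.py yellow y1; python3 -c "
from h import *
p=load('y1')[0]; cv2.imwrite('pics/y1c.png',cv2.resize(p[100:260,260:440,::-1],None,fx=3.5,fy=3.5))"
```

```text
26.3833 [ 569.4 -279.9  109.9] [3.140e+00 1.000e-03 1.482e+00]
[ 569.3 -279.9  109.7]
ztop 55.27464457445836 18 [24.20953131 -3.05194376] tube yaw -0.125
rim x 551.2 574.0 y max -259.9
```

View pics/y1c.png

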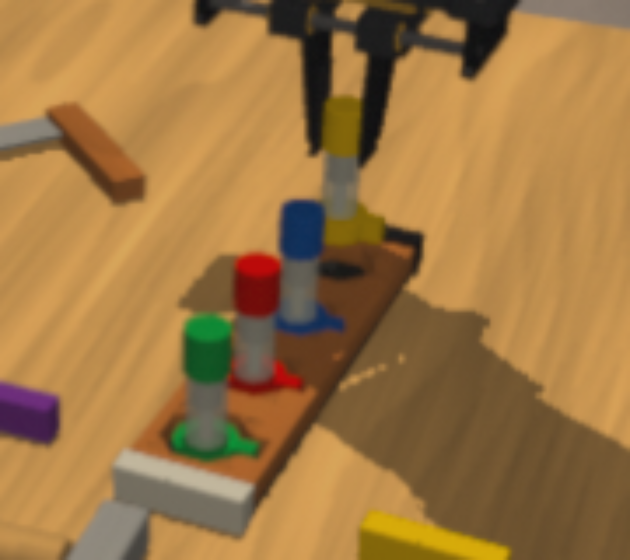

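Green, red and blue stand seated from the white end, and yellow hovers over the last pocket at (345,225) with its tongue aligned. I'll lower it.

>>> drive_tool --deltas "0 -0.012 -0.06 0.006; 0 0 -0.06 0; 0 0 -0.04 0; 0 0 -0.03 0; 0 0 -0.03 0; 0 0 -0.03 0; 0 0 0 0; 0 0 0 0"

```text
t: 27.1
eef_pos: [568.9, -280.9, 83.5]
tcp_rot: [-3.141, -0.0, 1.5]
ft_force: [0.7, -0.8, -1.5]
opening: 0.268
grip_force: 30.0
```

>>> drive_tool --deltas "0 0 -0.03 0; 0 0 -0.03 0; 0 0 -0.02 0; 0 0 0 0; 0 0 0 0; 0 0 0 0"

```text
t: 27.6
eef_pos: [569.0, -281.0, 75.7]
tcp_rot: [3.141, 0.0, 1.5]
ft_force: [0.4, 0.4, -1.0]
opening: 0.262
grip_force: 30.0
```

>>> drive_tool --deltas "0 0 0 0; 0 0 0 0; 0 0 0 0; 0 0 0 0" --gripper 0.45

```text
t: 27.93
eef_pos: [569.1, -281.0, 75.8]
tcp_rot: [3.141, 0.0, 1.5]
ft_force: [0.4, -0.2, -0.6]
opening: 0.495
grip_force: 0.0
```

>>> drive_tool --deltas "0 0 0.1 0; 0 0 0.3 0; 0 0 0.35 0; 0 0 0.35 0; -0.1 -0.15 0 0; -0.2 -0.3 0 0; -0.2 -0.3 0 0; -0.2 -0.3 0 0; -0.1 -0.15 0 0; 0 0 0 0"

```text
t: 28.77
eef_pos: [487.0, -403.9, 186.5]
tcp_rot: [3.141, 0.001, 1.497]
ft_force: [-0.3, 0.1, 0.2]
opening: 0.548
grip_force: 0.0
```

Run:
```python
from h import *
for cam in("top","side"):
    p,d=shot(cam,cam+"f"); W=cloud(cam,d)
    for c in("green","red","blue","yellow"):
        m=mask(p,c)&(d>0)&(W[...,0]>530)&(W[...,0]<620)&(W[...,1]<-50)
        P=W[m]; cap=P[P[:,2]>83]; f=P[(P[:,2]<30)&(P[:,2]>12)]
        print(cam,c,len(cap),cap.mean(0).round(1),np.percentile(cap[:,2],50).round(1),"foot z",len(f),np.median(f[:,2]).round(1) if len(f) else "")
a=load("topf")[0][215:275,335:480,::-1]; b=load("sidef")[0][130:260,275:420,::-1]
cv2.imwrite("pics/f.png",np.vstack([cv2.resize(a,None,fx=3,fy=3),cv2.resize(b,None,fx=3,fy=3)]))
```

```text
top green 89 [587.  -80.9  87.9] 88.0 foot z 21 18.2
top red 119 [ 580.6 -148.6   87.9] 87.8 foot z 97 17.6
top blue 95 [ 574.3 -213.3   88. ] 88.0 foot z 51 17.6
top yellow 124 [ 568.9 -279.4   87.4] 87.5 foot z 124 17.6
side green 114 [585.9 -78.   89.1] 90.0 foot z 99 20.1
side red 95 [ 580.  -145.6   88.2] 88.7 foot z 78 20.2
side blue 88 [ 573.9 -211.3   88.2] 88.6 foot z 56 19.7
side yellow 85 [ 569.1 -277.1   88.8] 89.5 foot z 85 19.0
```

View pics/f.png

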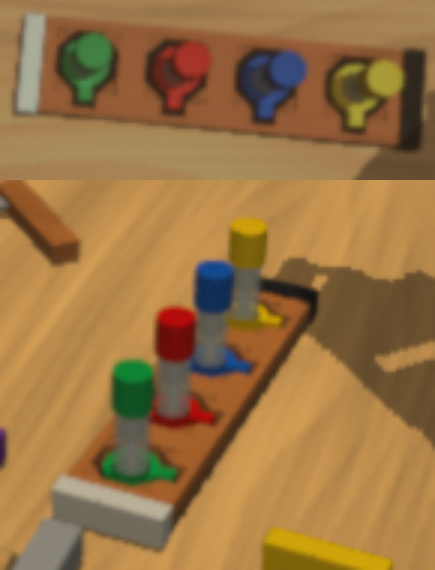

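All four tubes are seated and upright, in the order green, red, blue, yellow from the white end, with their tongues in the notches and foot tops at z≈19. The arm is clear.

```bash
python3 -c "
from cell import env
print(env.job_done())"
```

```text
the job is handed in; nothing more can be done
None
```

The job is handed in at about 29 s: green, red, blue and yellow stand upright and fully home in the rack in that order from the white end, tongues in the notches and the arm clear.

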